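Tip a pail of mount blocks into the sorting tray

ROBOT

A 6-joint arm with a two-finger parallel gripper is mounted at the origin on a cart in front of the work surface, level with it; the furniture and walls round the work are solid. World frame = base frame: x ahead of the robot, y to its left, z up, the work surface at z = 0. Lengths are in m, angles in rad, forces in N, time in s.
With the tool pointing down it reaches from about 0.3 to 0.775 m from the base axis. Payload 14.6 kg.
Tool frame: the origin (TCP) lies on the centre line of the jaws, within the pads' length; the fingertips stand ctrl.tcp_to_tips ahead of it and the grasp point (between the pads) lies 2 mm behind it (ctrl.tcp_to_tips is the distance from the TCP to the fingertips, in m); z points along the fingers, y is the line along which they close (so a half turn about z gives the same grasp; the last joint's range is limited). The gripper opens to 94 mm and grips with 3 to 60 N. Pads are 16 mm wide; open, the fingers measure 119 mm over their backs; the gripper's body (75 mm by 177 mm) begins 78 mm behind the grasp point.
Start: joints at [1.098, 0.3, 1.521, -0, 1.321, -0.067], TCP at [0.217, 0.505, 0.222] pointing down, gripper open.
Joint ranges: [-3.03, 3.03], [-0.79, 2.21], [0.23, 2.52], [-1.04, 4.18], [0, 3.07], [-2.55, 2.55]. Speed limits (rad/s): [2.22, 2.22, 2.57, 3.14, 3.14, 3.14].

INTERFACE

Orientations are given as [roll, pitch, yaw] about the fixed x, y, z axes, in that order (R = Rz(yaw) Ry(pitch) Rx(roll)).
In Python, from station import telemetry, viewer, hand_in, ctrl gives the robot as it stands.
- The arm moves only by the tool step_arm, never from a script. Its argument "plan" is a list of rows, each an object of numbers: "dx", "dy", "dz": the shift along the tool's x, y, z scaled (see below); "rx", "ry", "rz": the turn, a rotation vector about the tool's x, y, z scaled (see below); "claw": the closure, from 0 (fully open) to 1 (shut). In form: [{"dx": .., "dy": .., "dz": .., "rx": .., "ry": .., "rz": .., "claw": ..}, ...]. A call has 1 to 10 rows; each row shifts and turns the commanded pose from where the row before left it, along the tool's axes as they then stand; what a row does not reach is not made up. The controller multiplies each number of a shift by 0.1 m and each number of a turn by 90 degrees. A row lasts 1/10 s, in which the tool goes at most 50 mm and 8.59 degrees, less where a joint would pass 70% of its speed; a pose out of reach is approached as far as the arm can. A call with a number of a shift or a turn outside -1 to 1 is refused whole. A call with a gripper value outside its range is refused whole. The fingers move at their own pace and stop on an object; "grip_force" is the grip in N (left out, the last holds). Time passes only in rows, so rows that do not move let the fingers close. It gives the time, the measured TCP pose, the force, the opening and the grip force at its end, in the units of the state.
- telemetry.get_obs(): the state, without advancing time (a new reading comes with each control period).
- viewer.camera(name): name is "side" or "top"; returns a dict with "img" (400x640x3 uint8, red, green, blue), "z_map" (400x640 float32, m along the optical axis (not along the pixel's ray), 0 where there is no reading), "fx", "fy", "cx", "cy" (pixels), "dist" ([k1, k2, p1, p2, k3] as OpenCV has them; the pictures are not rectified), "R" (3x3) and "t" (3): a world point X has camera coordinates R X + t. Camera axes: x right, y down, z forward; pixel columns grow to the right and rows downward; lengths in m; the calibration is good to about 2 mm. A picture is of the moment at which its call begins.
- hand_in(): hands the job in; it is judged then, once.
Trained networks look in a picture, given as the dict that the camera call returned (one of the last four; its "shot" number tells which), for a name from the list of things; names that differ only in an ending like _2 or _b are one class to them, and where a whole thing is asked for, a point or a joint stands for the part that bears it (a point fixed in the world has none). Each returns a list of dicts, best first, with "score" (0 to 1); they miss things now and then, are a little off and sometimes report something else, mostly with a low value. They report only what shows in the picture. A call takes as long as a camera call. They do not tell look-alikes from the thing itself.
- viewer.recognise(target, picture): "rect" ([left, top, right, bottom] in pixels, round what is visible of it).
The state is a dict: "time_s": time; "qpos": joint angles; "joint_vel": joint speeds; "tau": joint torques, N m; "ee_pos": TCP position; "eef_rot": TCP orientation; "force": force on the tool from outside, world axes, zero at the start; "moment": the same for the moment, N m; "grip_width": finger opening in m; "grip_force": force on a finger pad.
Only numpy, scipy, OpenCV 4.12 (cv2) and the standard library are available. Lean on these libraries where they do the work, as an engineer would, in place of code of your own. Each camera call takes 0.05 s, during which the arm holds its last target. There are 200 camera calls.

TASK

Take the block pail by the wooden grip of its bail, carry it upright to the sorting tray and stand it on the worktop close in front of the middle of the tray's metal-nosed near wall, with its bottom tipping bar pointing away from the tray, and let go. Then take it by that tipping bar and tip it forward over the nosing so that all three wooden blocks drop into the tray, and finally stand the pail upright again in front of the tray. Do not touch the blocks with the fingers, and leave the other things on the worktop alone.

Things in the scene. Friction and masses are not known exactly. Their poses are not given: they have to be found in the camera images.
- pail: Square open aluminium pail, 100 x 100 mm outside, 80 mm high, walls and floor 4 mm thick; about 0.4 kg empty, loose on the worktop. Origin: centre of its underside. z up; the tipping bar is on its -x side, the plain pouring side is +x. The bail's pivots are on the -x and +x walls, on the line y = 0 at z = 70 mm, so the bail swings sideways, to +y or -y. It holds the three blocks at the start.
- bail (a joint): Angle of the bail, a 6 mm steel wire loop on the pail: 0 stands straight up, positive leans to the pail's -y side, negative to +y; stops at -1.2 and 1.2 rad. Stiff hinge (0.04 N m): it stays where it is left. It starts leaning to -y. Folded to a side, it is out of the way of pouring.
- bail_grip: Turned wooden grip on the top of the bail, 16 mm thick, 60 mm long along the pail's x. Origin: its centre, 75 mm from the pivot line (145 mm above the pail's underside when the bail stands up).
- tipping_bar: Round steel bar, 9 mm thick, running along the pail's y at the foot of the pail's -x wall: 72 mm between its two arms' centre lines (63 mm clear), fixed to the pail. Origin: the middle of the bar, 38 mm off the wall (88 mm from the pail's centre) and 24 mm above the pail's underside.
- tray: Plywood sorting tray with a grey floor, fixed to the worktop, 160 mm in x by 190 mm in y, walls 5 mm thick and 48 mm high. Origin: centre of its underside; +x points away from the robot. Its near (-x) wall carries a round aluminium nosing, 10 mm thick, along y: centre at x = -78 mm, z = 47 mm, so its foremost line is at x = -83 mm and its top at z = 52 mm.
- block_1: Wooden spacer block, 40 x 60 x 27 mm, 70 g, in the pail. Origin: centre of its underside as built.
- block_2: Second, equal wooden block in the pail, beside the first. The blocks slide on the pail's wall only when it slopes down by some 40 degrees (pail tipped about 130 degrees); the last one may rest on those already in the tray until the tipped pail is raised a few cm.
- block_3: Third, equal wooden block, at the start on top of the other two in the pail.
- tape_a: Roll of tape, 96 mm across, 25 mm high; bystander.
- weight_box: Wooden block with brass weights, 40 x 120 x 48 mm; bystander.
- ink_pad: Flat blue ink-pad tin, 57 x 89 x 13 mm; bystander.
- loupe: Black stand loupe, 45 mm across, 36 mm high; bystander.
- dusting_brush: Flat brush with a red handle, 152 mm long, 10 mm high; bystander.
- caliper: Vernier caliper, 80 x 238 x 14 mm; bystander.
Things that resemble listed ones, but are neither listed nor needed, are in the scene too. Of the things that look like the pail, the larger one is meant.

How it is judged:
By the outcome, as a careful person would: the job done as asked, in the order asked, and still so for the second after the job is handed in, with the robot touching nothing.
It also fails if it takes over 72 s, if anything falls off the work surface, if the arm or the gripper's body presses on something with over 40 N, if the wrist force passes 120 N, or if a joint passes its speed limit or range.

## Working session

There is one attempt and no reset: what is moved stays moved. The work goes in short steps, Python scripts to look and compute and a tool call to move; the robot and the scene stay as the last step left them, time stands still between calls to the robot, and variables do not carry over. Pictures are saved under pics/ and viewed, at most 10 in all, crops included, and the job is handed in when it is done.

Besides the shell and the picture viewer there is one more tool, called after ">>>" by a JSON object that holds its "api" and its "payload". step_arm: Moves the arm, as the interface text tells. Shifts and turns lie within -1 to 1; 1 stands for 0.1 m of shift or 90 degrees of turn. Its arguments: {"type":"object","properties":{"plan":{"type":"array"},"grip_force":{"type":"number"}},"required":["plan"]}

```bash
mkdir -p pics; ls; python3 - <<'E'
from station import telemetry, viewer, ctrl
import cv2,numpy as np
print(ctrl.tcp_to_tips, telemetry.get_obs())
for n in ("top","side"):
    p=viewer.camera(n); cv2.imwrite(f"pics/{n}0.png",p["img"][:,:,::-1]); np.save(f"{n}0.npy",p,allow_pickle=True)
    print(n,p["fx"],p["dist"],(-p["R"].T@p["t"]).round(3), p["R"].round(2).tolist())
    for t in ("pail","bail_grip","tipping_bar","tray","block_1"):
        print(t,[(np.round(d["rect"]).astype(int).tolist(),round(d["score"],2)) for d in viewer.recognise(t,p)][:4])
E
```

```text
pics
0.017 {'time_s': 0.0, 'qpos': array([ 1.09838082e+00,  3.00502018e-01,  1.52154788e+00,  5.71308307e-05,
        1.32068357e+00, -6.66237697e-02]), 'joint_vel': array([-1.37167939e-03, -1.74395533e-04,  1.17800747e-05,  2.11622112e-03,
        5.37703767e-04, -7.75340481e-04]), 'tau': array([ 2.42808646e-04, -5.31811774e+01, -3.52723396e+01,  7.07935542e-02,
        2.46351818e-02, -1.27419321e-04]), 'ee_pos': array([0.21700965, 0.50513302, 0.2218834 ]), 'eef_rot': array([-3.14045805e+00, -1.31163875e-04,  2.73578667e+00]), 'force': array([-0.28774845,  0.46938109,  0.61621534]), 'moment': array([-0.00596447, -0.00576391, -0.01956445]), 'grip_force': 0.0, 'grip_width': 0.09395688789956567}
top 390.75538909929304 [0.02124225 0.         0.         0.         0.        ] [0.476 0.059 1.025] [[0.02, -1.0, 0.0], [-1.0, -0.02, -0.05], [0.05, -0.0, -1.0]]
pail [([419, 205, 456, 244], 0.97), ([382, 115, 439, 183], 0.8)]
bail_grip [([430, 126, 438, 151], 0.61), ([445, 213, 452, 230], 0.39)]
tipping_bar [([421, 229, 438, 245], 0.57), ([387, 169, 416, 178], 0.46), ([413, 115, 439, 166], 0.29)]
tray [([231, 103, 314, 179], 0.58), ([330, 203, 349, 220], 0.34)]
block_1 [([394, 134, 419, 153], 0.86), ([390, 130, 416, 146], 0.77), ([390, 154, 417, 161], 0.69)]
side 453.89093317297363 [-0.09528117  0.          0.          0.          0.        ] [0.012 1.079 0.782] [[-0.89, -0.46, 0.02], [-0.24, 0.44, -0.87], [0.39, -0.77, -0.5]]
pail [([293, 151, 342, 206], 0.9), ([214, 207, 300, 264], 0.72)]
bail_grip []
tipping_bar []
tray [([214, 209, 302, 266], 0.75)]
block_1 [([310, 178, 322, 183], 0.47)]
```

```bash
python3 - <<'E'
import cv2
a=cv2.imread("pics/top0.png")[80:270,210:475]; cv2.imwrite("pics/topc.png",cv2.resize(a,None,fx=3,fy=3,interpolation=cv2.INTER_CUBIC))
E
```

```text
(no output)
```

View pics/top0.png

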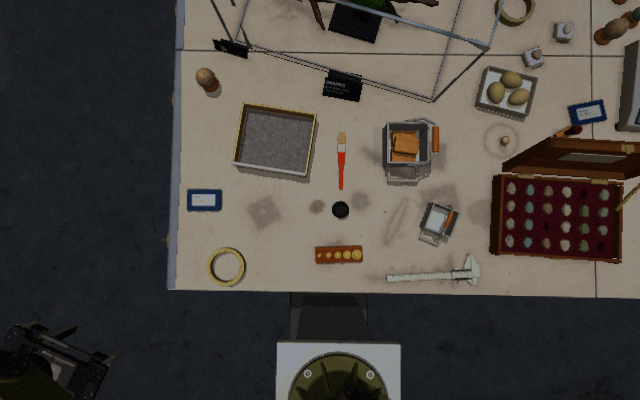

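View pics/topc.png

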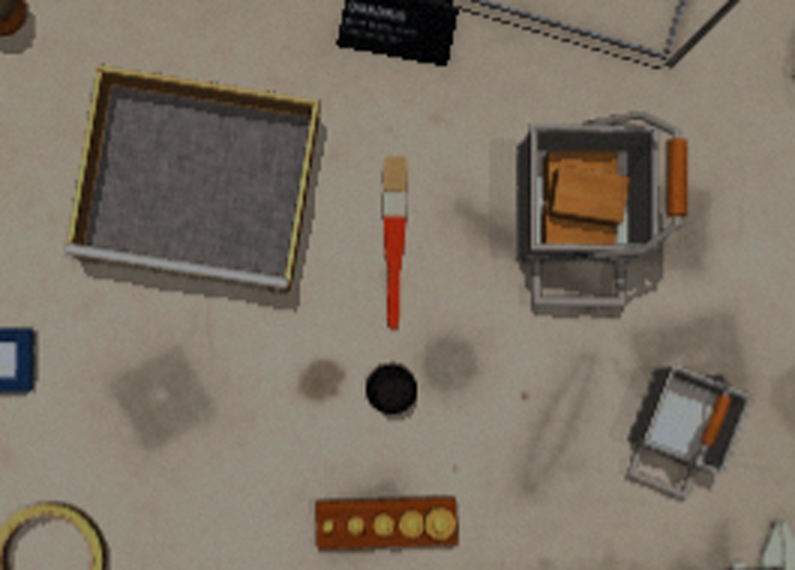

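View pics/side0.png

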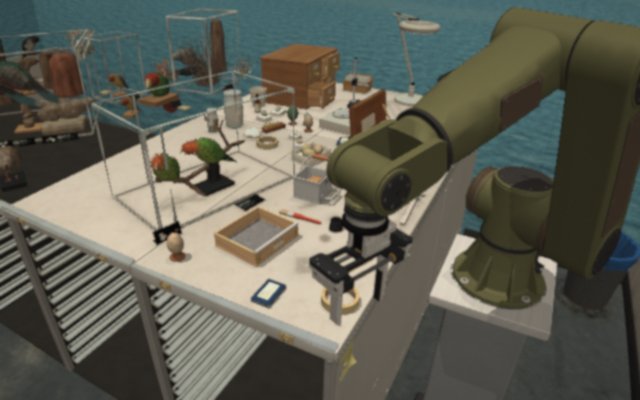

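The picture shows two pails: the large one with blocks at (407,150), grip at (435,138) and tipping bar at about (401,181), and a small empty look-alike at (438,222). I choose the large one. The tray is at (275,140) with its metal nosing on the lower (near) edge; the glass case edge is at (433,100).

```bash
cat > h.py <<'E'
import numpy as np, cv2
def cloud(p):
    h,w=p["z_map"].shape; K=np.array([[p["fx"],0,p["cx"]],[0,p["fy"],p["cy"]],[0,0,1.]])
    u,v=np.meshgrid(np.arange(w),np.arange(h)); uv=np.stack([u,v],-1).reshape(-1,1,2).astype(float)
    n=cv2.undistortPoints(uv,K,np.array(p["dist"],float)).reshape(h,w,2)
    z=p["z_map"][...,None]; c=np.concatenate([n*z,z],-1)
    return (c-p["t"])@p["R"]
def box(X,zl,zh,rect):
    l,t,r,b=rect; S=X[t:b,l:r].reshape(-1,3); S=S[(S[:,2]>zl)&(S[:,2]<zh)]
    return S
def rect(S):
    r=cv2.minAreaRect(S[:,:2].astype(np.float32)); return [np.round(a,4) for a in r],len(S)
E
python3 - <<'E'
from h import *
p=np.load("top0.npy",allow_pickle=True).item(); X=cloud(p)
print("table z",np.median(X[200:225,360:400,2]))
S=box(X,.07,.088,(378,110,432,185)); print("rim",rect(S))
print("tray",rect(box(X,.038,.056,(225,95,322,185))))
for zl,zh in((.05,.056),(.042,.056)): 
    S=box(X,zl,zh,(225,95,322,185)); print(zl,len(S),rect(S)if len(S)>9 else'')
hsv=cv2.cvtColor(p["img"],cv2.COLOR_RGB2HSV)
m=np.zeros(p["z_map"].shape,bool); m[118:158,430:442]=1
m&=(hsv[...,0]<15)&(hsv[...,1]>140)
G=X[m]; G=G[(G[:,2]>.06)]
print("grip",len(G),G.mean(0).round(4),G.min(0).round(4),G.max(0).round(4), rect(G))
S=box(X,.012,.04,(380,166,425,190)); print("bar",rect(S),S.mean(0).round(3))
# block top
print("block", rect(box(X,.04,.066,(388,125,422,165))), box(X,.04,.066,(388,125,422,165))[:,2].max())
# case: high things
S=X[60:110,300:520].reshape(-1,3);S=S[S[:,2]>.03];print("case",S.min(0).round(3),S.max(0).round(3))
for (u,v) in((433,99),(240,45),(487,46),(500,5),(461,3)): print(u,v,X[v-1:v+2,u-1:u+2].reshape(-1,3)[np.argmax(X[v-1:v+2,u-1:u+2,2])].round(3))
for n,r in dict(brush=(330,128,352,192),loupe=(328,198,352,222),wbox=(312,243,366,266),small=(415,198,462,247),tape=(203,243,250,290),ink=(184,185,225,213),egg=(470,62,540,120)).items():
    S=box(X,.005,.3,r); print(n,S.min(0).round(3),S.max(0).round(3))
E
```

```text
table z 0.0009159279173122977
rim ([array([ 0.6568, -0.1575]), array([0.1138, 0.1008]), np.float64(0.1558)], 471)
tray ([array([0.6668, 0.1718]), array([0.1901, 0.163 ]), np.float64(81.8945)], 798)
0.05 293 ([array([0.6662, 0.1713]), array([0.1887, 0.1619]), np.float64(81.8177)], 293)
0.042 734 ([array([0.6668, 0.1718]), array([0.1901, 0.163 ]), np.float64(81.8945)], 734)
grip 160 [ 0.6555 -0.2109  0.1295] [ 0.6273 -0.2184  0.1242] [ 0.6865 -0.204   0.1341] ([array([ 0.6569, -0.2113]), array([0.0141, 0.0592]), np.float64(89.289)], 160)
bar ([array([ 0.5858, -0.158 ]), array([0.0403, 0.0909]), np.float64(0.5864)], 198) [ 0.58  -0.157  0.027]
block ([array([ 0.6547, -0.1574]), array([0.0845, 0.1002]), np.float64(88.2291)], 534) 0.06597044717524976
case [ 0.476 -0.452  0.03 ] [0.868 0.059 1.025]
433 99 [ 0.781 -0.236  0.034]
240 45 [0.923 0.274 0.006]
487 46 [ 0.782 -0.235  0.343]
500 5 [ 0.854 -0.261  0.341]
461 3 [ 1.041 -0.311  0.009]
brush [ 0.54  -0.028  0.005] [0.7   0.025 0.016]
loupe [ 0.466 -0.026  0.005] [0.521 0.031 0.039]
wbox [ 0.347 -0.064  0.005] [0.402 0.063 0.053]
small [ 0.401 -0.302  0.005] [ 0.522 -0.198  0.108]
tape [0.282 0.235 0.005] [0.398 0.351 0.03 ]
ink [0.478 0.308 0.005] [0.546 0.402 0.02 ]
egg [ 0.736 -0.519  0.005] [ 0.888 -0.238  0.276]
```

>>> {"api": "step_arm", "payload": {"plan": [{"rz": -0.086},{"rz": -0.086},{"rz": -0.086},{"dx": -0.1,"dy": -0.16},{"dx": -0.22,"dy": -0.36},{"dx": -0.22,"dy": -0.36},{"dx": -0.22,"dy": -0.36},{"dx": -0.22,"dy": -0.36},{"dx": -0.22,"dy": -0.36},{"dx": -0.22,"dy": -0.36}], "grip_force": 4}}

```text
$.plan[0]: bad value
```

>>> {"api": "step_arm", "payload": {"plan": [{"dx": -0.22,"dy": -0.36},{"dx": -0.22,"dy": -0.36},{"dx": -0.22,"dy": -0.36},{"dx": -0.22,"dy": -0.36},{"dx": -0.22,"dy": -0.36},{"dx": -0.22,"dy": -0.36},{"dx": -0.22,"dy": -0.36},{"dx": -0.22,"dy": -0.36},{"dx": -0.22,"dy": -0.36},{}]}}

```text
$.plan[0]: bad value
```

>>> {"api": "step_arm", "payload": {"plan": [{"dx": 0,"dy": 0,"dz": 0,"rx": 0,"ry": 0,"rz": -0.086,"claw": 0},{"dx": 0,"dy": 0,"dz": 0,"rx": 0,"ry": 0,"rz": -0.086,"claw": 0},{"dx": 0,"dy": 0,"dz": 0,"rx": 0,"ry": 0,"rz": -0.086,"claw": 0},{"dx": -0.1,"dy": -0.16,"dz": 0,"rx": 0,"ry": 0,"rz": 0,"claw": 0},{"dx": -0.22,"dy": -0.36,"dz": 0,"rx": 0,"ry": 0,"rz": 0,"claw": 0},{"dx": -0.22,"dy": -0.36,"dz": 0,"rx": 0,"ry": 0,"rz": 0,"claw": 0},{"dx": -0.22,"dy": -0.36,"dz": 0,"rx": 0,"ry": 0,"rz": 0,"claw": 0},{"dx": -0.22,"dy": -0.36,"dz": 0,"rx": 0,"ry": 0,"rz": 0,"claw": 0},{"dx": -0.22,"dy": -0.36,"dz": 0,"rx": 0,"ry": 0,"rz": 0,"claw": 0},{"dx": -0.22,"dy": -0.36,"dz": 0,"rx": 0,"ry": 0,"rz": 0,"claw": 0}], "grip_force": 4}}

```text
time_s: 1.6
ee_pos: [0.3596, 0.2717, 0.2227]
eef_rot: [3.141, 0.0, 3.141]
force: [1.0, 0.4, -0.1]
grip_width: 0.0939
grip_force: 0.0
```

>>> {"api": "step_arm", "payload": {"plan": [{"dx": -0.25,"dy": -0.4,"dz": 0,"rx": 0,"ry": 0,"rz": 0,"claw": 0},{"dx": -0.25,"dy": -0.4,"dz": 0,"rx": 0,"ry": 0,"rz": 0,"claw": 0},{"dx": -0.25,"dy": -0.4,"dz": 0,"rx": 0,"ry": 0,"rz": 0,"claw": 0},{"dx": -0.25,"dy": -0.4,"dz": 0,"rx": 0,"ry": 0,"rz": 0,"claw": 0},{"dx": -0.25,"dy": -0.4,"dz": 0,"rx": 0,"ry": 0,"rz": 0,"claw": 0},{"dx": -0.25,"dy": -0.4,"dz": 0,"rx": 0,"ry": 0,"rz": 0,"claw": 0},{"dx": -0.25,"dy": -0.4,"dz": 0,"rx": 0,"ry": 0,"rz": 0,"claw": 0},{"dx": -0.25,"dy": -0.4,"dz": 0,"rx": 0,"ry": 0,"rz": 0,"claw": 0},{"dx": -0.25,"dy": -0.4,"dz": 0,"rx": 0,"ry": 0,"rz": 0,"claw": 0},{"dx": -0.25,"dy": -0.4,"dz": 0,"rx": 0,"ry": 0,"rz": 0,"claw": 0}]}}

```text
time_s: 2.6
ee_pos: [0.6095, -0.1288, 0.2225]
eef_rot: [3.142, 0.0, 3.141]
force: [1.3, 0.4, -0.1]
grip_width: 0.0938
grip_force: 0.0
```

>>> {"api": "step_arm", "payload": {"plan": [{"dx": -0.24,"dy": -0.4,"dz": 0,"rx": 0,"ry": 0,"rz": 0,"claw": 0},{"dx": -0.23,"dy": -0.4,"dz": 0,"rx": 0,"ry": 0,"rz": 0,"claw": 0},{"dx": 0,"dy": 0,"dz": 0,"rx": 0,"ry": 0,"rz": 0,"claw": 0},{"dx": 0,"dy": 0,"dz": 0,"rx": 0,"ry": 0,"rz": 0,"claw": 0}]}}

```text
time_s: 3.0
ee_pos: [0.6556, -0.2074, 0.2214]
eef_rot: [3.141, -0.001, 3.14]
force: [0.4, 0.0, -0.4]
grip_width: 0.094
grip_force: 0.0
```

>>> {"api": "step_arm", "payload": {"plan": [{"dx": -0.01,"dy": -0.035,"dz": 0.25,"rx": 0,"ry": 0,"rz": 0,"claw": 0},{"dx": 0,"dy": 0,"dz": 0.25,"rx": 0,"ry": 0,"rz": 0,"claw": 0},{"dx": 0,"dy": 0,"dz": 0.25,"rx": 0,"ry": 0,"rz": 0,"claw": 0},{"dx": 0,"dy": 0,"dz": 0.24,"rx": 0,"ry": 0,"rz": 0,"claw": 0},{"dx": 0,"dy": 0,"dz": 0,"rx": 0,"ry": 0,"rz": 0,"claw": 0},{"dx": 0,"dy": 0,"dz": 0,"rx": 0,"ry": 0,"rz": 0,"claw": 1},{"dx": 0,"dy": 0,"dz": 0,"rx": 0,"ry": 0,"rz": 0,"claw": 1},{"dx": 0,"dy": 0,"dz": 0,"rx": 0,"ry": 0,"rz": 0,"claw": 1},{"dx": 0,"dy": 0,"dz": 0,"rx": 0,"ry": 0,"rz": 0,"claw": 1},{"dx": 0,"dy": 0,"dz": 0,"rx": 0,"ry": 0,"rz": 0,"claw": 1}]}}

```text
time_s: 4.0
ee_pos: [0.6568, -0.2104, 0.1239]
eef_rot: [-3.141, 0.001, 3.141]
force: [0.7, 0.3, -0.6]
grip_width: 0.0575
grip_force: 0.0
```

>>> {"api": "step_arm", "payload": {"plan": [{"dx": 0,"dy": 0,"dz": 0,"rx": 0,"ry": 0,"rz": 0,"claw": 1},{"dx": 0,"dy": 0,"dz": 0,"rx": 0,"ry": 0,"rz": 0,"claw": 1},{"dx": 0,"dy": 0,"dz": 0,"rx": 0,"ry": 0,"rz": 0,"claw": 1}]}}

```text
time_s: 4.3
ee_pos: [0.6567, -0.2104, 0.1234]
eef_rot: [3.142, -0.0, 3.141]
force: [0.2, -0.1, -0.3]
grip_width: 0.0334
grip_force: 0.0
```

>>> {"api": "step_arm", "payload": {"plan": [{"dx": 0,"dy": 0,"dz": 0,"rx": 0,"ry": 0,"rz": 0,"claw": 1},{"dx": 0,"dy": 0,"dz": 0,"rx": 0,"ry": 0,"rz": 0,"claw": 1},{"dx": 0,"dy": 0,"dz": 0,"rx": 0,"ry": 0,"rz": 0,"claw": 1},{"dx": 0,"dy": 0,"dz": 0,"rx": 0,"ry": 0,"rz": 0,"claw": 1}]}}

```text
time_s: 4.7
ee_pos: [0.6568, -0.2109, 0.1237]
eef_rot: [-3.141, 0.0, 3.141]
force: [-0.9, -3.6, 2.5]
grip_width: 0.0157
grip_force: 4.0
```

>>> {"api": "step_arm", "payload": {"plan": [{"dx": 0,"dy": 0.073,"dz": -0.063,"rx": 0,"ry": 0,"rz": 0,"claw": 1},{"dx": 0,"dy": 0.081,"dz": -0.053,"rx": 0,"ry": 0,"rz": 0,"claw": 1},{"dx": 0,"dy": 0.087,"dz": -0.042,"rx": 0,"ry": 0,"rz": 0,"claw": 1},{"dx": 0,"dy": 0.093,"dz": -0.031,"rx": 0,"ry": 0,"rz": 0,"claw": 1},{"dx": 0,"dy": 0.095,"dz": -0.019,"rx": 0,"ry": 0,"rz": 0,"claw": 1},{"dx": 0,"dy": 0.095,"dz": -0.006,"rx": 0,"ry": 0,"rz": 0,"claw": 1},{"dx": 0,"dy": 0,"dz": 0,"rx": 0,"ry": 0,"rz": 0,"claw": 1}]}}

```text
time_s: 5.4
ee_pos: [0.6568, -0.1562, 0.1448]
eef_rot: [3.141, -0.0, -3.141]
force: [-0.7, 1.1, 3.1]
grip_width: 0.0157
grip_force: 4.0
```

```bash
cat > pail.py <<'E'
from station import telemetry, viewer
from h import *
import sys
p=viewer.camera("top"); X=cloud(p)
a=p["img"][60:280,200:480,::-1]; cv2.imwrite(f"pics/{sys.argv[1]}.png",cv2.resize(a,None,fx=2.5,fy=2.5,interpolation=cv2.INTER_CUBIC))
o=telemetry.get_obs(); print({k:np.round(o[k],4) for k in("time_s","ee_pos","eef_rot","force","grip_width","grip_force")})
E
python3 pail.py b1
```

```text
{'time_s': np.float64(5.45), 'ee_pos': array([ 0.6568, -0.1569,  0.1448]), 'eef_rot': array([ 3.1409e+00, -4.0000e-04, -3.1410e+00]), 'force': array([0.6689, 0.9787, 2.2329]), 'grip_width': np.float64(0.0159), 'grip_force': np.float64(4.0004)}
```

View pics/b1.png

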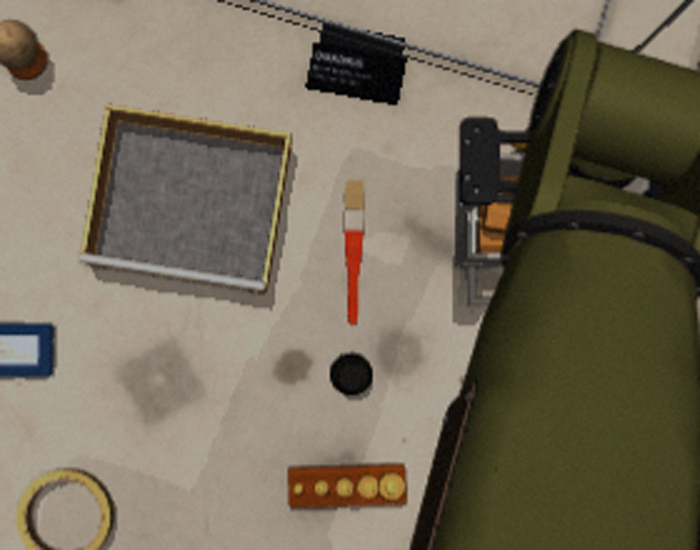

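The arm hides the pail (its edge shows at about (480,250) in the crop); the grip is held at 15.9 mm and nothing else has moved. I'll tighten and lift.

>>> {"api": "step_arm", "payload": {"plan": [{"dx": 0,"dy": 0,"dz": 0,"rx": 0,"ry": 0,"rz": 0,"claw": 1},{"dx": 0,"dy": 0,"dz": 0,"rx": 0,"ry": 0,"rz": 0,"claw": 1},{"dx": 0,"dy": 0,"dz": -0.05,"rx": 0,"ry": 0,"rz": 0,"claw": 1},{"dx": 0,"dy": 0,"dz": -0.15,"rx": 0,"ry": 0,"rz": 0,"claw": 1},{"dx": 0,"dy": 0,"dz": -0.2,"rx": 0,"ry": 0,"rz": 0,"claw": 1},{"dx": 0,"dy": 0,"dz": -0.2,"rx": 0,"ry": 0,"rz": 0,"claw": 1},{"dx": 0,"dy": 0,"dz": -0.2,"rx": 0,"ry": 0,"rz": 0,"claw": 1},{"dx": 0,"dy": 0,"dz": -0.15,"rx": 0,"ry": 0,"rz": 0,"claw": 1},{"dx": 0,"dy": 0,"dz": -0.1,"rx": 0,"ry": 0,"rz": 0,"claw": 1},{"dx": 0,"dy": 0,"dz": 0,"rx": 0,"ry": 0,"rz": 0,"claw": 1}], "grip_force": 55}}

```text
time_s: 6.45
ee_pos: [0.657, -0.1584, 0.2514]
eef_rot: [-3.141, 0.002, 3.141]
force: [-0.1, 0.2, -7.4]
grip_width: 0.0143
grip_force: 55.0
```

>>> {"api": "step_arm", "payload": {"plan": [{"dx": 0.02,"dy": 0.05,"dz": 0,"rx": 0,"ry": 0,"rz": 0,"claw": 1},{"dx": 0.05,"dy": 0.13,"dz": 0,"rx": 0,"ry": 0,"rz": 0,"claw": 1},{"dx": 0.08,"dy": 0.21,"dz": 0,"rx": 0,"ry": 0,"rz": 0,"claw": 1},{"dx": 0.09,"dy": 0.25,"dz": 0,"rx": 0,"ry": 0,"rz": 0,"claw": 1},{"dx": 0.1,"dy": 0.27,"dz": 0,"rx": 0,"ry": 0,"rz": 0,"claw": 1},{"dx": 0.1,"dy": 0.27,"dz": 0,"rx": 0,"ry": 0,"rz": 0,"claw": 1},{"dx": 0.1,"dy": 0.27,"dz": 0,"rx": 0,"ry": 0,"rz": 0,"claw": 1},{"dx": 0.1,"dy": 0.27,"dz": 0,"rx": 0,"ry": 0,"rz": 0,"claw": 1},{"dx": 0.1,"dy": 0.27,"dz": 0,"rx": 0,"ry": 0,"rz": 0,"claw": 1},{"dx": 0.1,"dy": 0.27,"dz": 0,"rx": 0,"ry": 0,"rz": 0,"claw": 1}]}}

```text
time_s: 7.45
ee_pos: [0.5714, 0.0699, 0.2493]
eef_rot: [3.141, -0.001, 3.142]
force: [-0.3, 0.8, -7.1]
grip_width: 0.0148
grip_force: 55.0
```

>>> {"api": "step_arm", "payload": {"plan": [{"dx": 0.1,"dy": 0.27,"dz": 0,"rx": 0,"ry": 0,"rz": 0,"claw": 1},{"dx": 0.1,"dy": 0.27,"dz": 0,"rx": 0,"ry": 0,"rz": 0,"claw": 1},{"dx": 0.09,"dy": 0.25,"dz": 0,"rx": 0,"ry": 0,"rz": 0,"claw": 1},{"dx": 0.08,"dy": 0.2,"dz": 0,"rx": 0,"ry": 0,"rz": 0,"claw": 1},{"dx": 0.05,"dy": 0.13,"dz": 0,"rx": 0,"ry": 0,"rz": 0,"claw": 1},{"dx": 0.02,"dy": 0.05,"dz": 0,"rx": 0,"ry": 0,"rz": 0.03,"claw": 1},{"dx": 0,"dy": 0,"dz": 0,"rx": 0,"ry": 0,"rz": 0.03,"claw": 1},{"dx": 0,"dy": 0,"dz": 0,"rx": 0,"ry": 0,"rz": 0.03,"claw": 1},{"dx": 0,"dy": 0,"dz": 0,"rx": 0,"ry": 0,"rz": 0,"claw": 1},{"dx": 0,"dy": 0,"dz": 0,"rx": 0,"ry": 0,"rz": 0,"claw": 1}]}}

```text
time_s: 8.45
ee_pos: [0.5287, 0.1851, 0.2496]
eef_rot: [-3.141, -0.0, 3.001]
force: [-0.4, -1.6, -6.6]
grip_width: 0.0146
grip_force: 55.0
```

```bash
cat > side.py <<'E'
from station import telemetry, viewer
from h import *
import sys
p=viewer.camera("side"); np.save("side.npy",p,allow_pickle=True)
a=p["img"][140:300,180:420,::-1]; cv2.imwrite(f"pics/{sys.argv[1]}.png",cv2.resize(a,None,fx=3,fy=3,interpolation=cv2.INTER_CUBIC))
o=telemetry.get_obs(); print({k:np.round(o[k],4) for k in("time_s","ee_pos","eef_rot","force","grip_width","grip_force")})
E
python3 side.py s1
```

```text
{'time_s': np.float64(8.5), 'ee_pos': array([0.5287, 0.185 , 0.2497]), 'eef_rot': array([-3.1414e+00, -3.0000e-04,  3.0009e+00]), 'force': array([-0.1318, -0.8298, -6.4207]), 'grip_width': np.float64(0.0148), 'grip_force': np.float64(54.9968)}
```

View pics/s1.png

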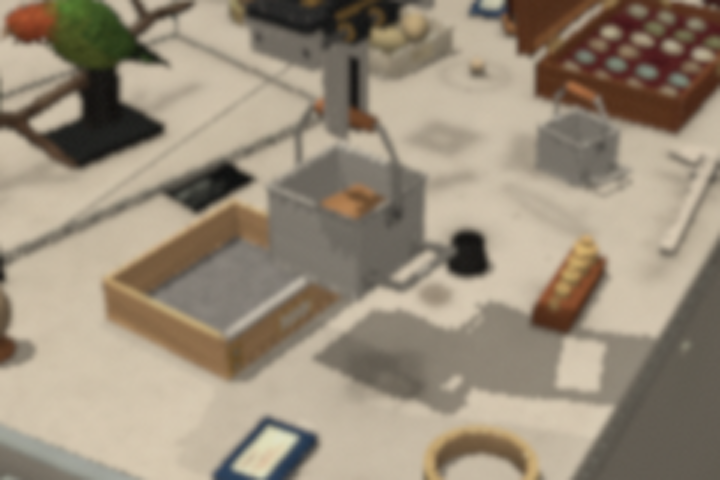

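The side crop shows the pail hanging level at (345,220) with its bar at (420,265), away from the tray, and the nosing at (265,310). I'll measure its position in the tray frame.

```bash
cat > meas.py <<'E'
from h import *
p=np.load("side.npy",allow_pickle=True).item(); X=cloud(p)
T=np.array([.6685,.1713]); a=-.1414; R=np.array([[np.cos(a),np.sin(a)],[-np.sin(a),np.cos(a)]])
def tr(S): return np.c_[(S[:,:2]-T)@R.T,S[:,2]]
def show(c,px,n=9):
    u,v=px; S=tr(X[v-1:v+2,u-1:u+2].reshape(-1,3)); print(c,np.median(S,0).round(4))
E
python3 - <<'E'
from meas import *
# crop px -> full: 180+x/3, 140+y/3
f=lambda x,y:(180+round(x/3),140+round(y/3))
S=tr(X[185:240,265:325].reshape(-1,3)); S=S[(S[:,2]>.1)&(S[:,2]<.19)]
W=S[(S[:,2]<.17)&(S[:,2]>.12)]
h,e=np.histogram(W[:,1],bins=np.arange(-.1,.12,.004)); print(h,e[0])
k=W[W[:,1]>np.percentile(W[:,1],40)]
print("wall x", np.percentile(k[:,0],[1,5,50,95,99]).round(4),"y",np.percentile(k[:,1],[5,50,95]).round(4),"slope",np.polyfit(k[:,0],k[:,1],1), "tilt", np.polyfit(k[:,2],k[:,1],1))
R_=S[(S[:,2]>.17)]; print("rim z",np.percentile(S[:,2],[90,95,99]).round(4), np.percentile(S[:,2],[1,3]).round(4))
show("nosing",f(265,310)); show("grip",f(335,112)); show("bar",f(412,272))
show("table",f(300,400))
E
```

```text
[  0   0   0   0   0   0   0   0   0   0   2  83  72  29  27  40  33  37
  34  32  29  36  33  40  34  37  34  30  22  19  17  21  28  42  24 219
 280   5   0   0   0   0   0   0   0   0   0   0   0   0   0   0   0   0] -0.1
wall x [-0.2327 -0.2251 -0.1625 -0.0963 -0.092 ] y [0.0015 0.043  0.0464] slope [0.14129987 0.05688807] tilt [-0.13233949  0.05356851]
rim z [0.1831 0.1856 0.1879] [0.106  0.1092]
nosing [-0.0808  0.0425  0.0503]
grip [-0.1461  0.0143  0.2629]
bar [-0.1128 -0.1434  0.0026]
table [-0.1528  0.0784  0.0018]
```

>>> {"api": "step_arm", "payload": {"plan": [{"dx": 0,"dy": 0.03,"dz": 0.1,"rx": 0,"ry": 0,"rz": 0,"claw": 1},{"dx": 0,"dy": 0.03,"dz": 0.18,"rx": 0,"ry": 0,"rz": 0,"claw": 1},{"dx": 0,"dy": 0,"dz": 0.2,"rx": 0,"ry": 0,"rz": 0,"claw": 1},{"dx": 0,"dy": 0,"dz": 0.2,"rx": 0,"ry": 0,"rz": 0,"claw": 1},{"dx": 0,"dy": 0,"dz": 0.15,"rx": 0,"ry": 0,"rz": 0,"claw": 1},{"dx": 0,"dy": 0,"dz": 0.1,"rx": 0,"ry": 0,"rz": 0,"claw": 1},{"dx": 0,"dy": 0,"dz": 0.05,"rx": 0,"ry": 0,"rz": 0,"claw": 1},{"dx": 0,"dy": 0,"dz": 0.03,"rx": 0,"ry": 0,"rz": 0,"claw": 1},{"dx": 0,"dy": 0,"dz": 0.02,"rx": 0,"ry": 0,"rz": 0,"claw": 1},{"dx": 0,"dy": 0,"dz": 0,"rx": 0,"ry": 0,"rz": 0,"claw": 1}]}}

```text
time_s: 9.5
ee_pos: [0.5299, 0.191, 0.1471]
eef_rot: [3.141, 0.0, 3.0]
force: [0.4, 0.2, -6.0]
grip_width: 0.015
grip_force: 55.0
```

>>> {"api": "step_arm", "payload": {"plan": [{"dx": 0,"dy": 0,"dz": 0.02,"rx": 0,"ry": 0,"rz": 0,"claw": 1},{"dx": 0,"dy": 0,"dz": 0.02,"rx": 0,"ry": 0,"rz": 0,"claw": 1},{"dx": 0,"dy": 0,"dz": 0,"rx": 0,"ry": 0,"rz": 0,"claw": 1}]}}

```text
time_s: 9.8
ee_pos: [0.5309, 0.1913, 0.1447]
eef_rot: [3.14, 0.004, 3.0]
force: [0.6, 0.5, 5.4]
grip_width: 0.0145
grip_force: 55.0
```

>>> {"api": "step_arm", "payload": {"plan": [{"dx": 0,"dy": 0,"dz": -0.01,"rx": 0,"ry": 0,"rz": 0,"claw": 1},{"dx": 0,"dy": 0,"dz": 0,"rx": 0,"ry": 0,"rz": 0,"claw": 1},{"dx": 0,"dy": -0.105,"dz": 0.007,"rx": 0,"ry": 0,"rz": 0,"claw": 1},{"dx": 0,"dy": -0.102,"dz": 0.022,"rx": 0,"ry": 0,"rz": 0,"claw": 1},{"dx": 0,"dy": -0.099,"dz": 0.036,"rx": 0,"ry": 0,"rz": 0,"claw": 1},{"dx": 0,"dy": -0.092,"dz": 0.049,"rx": 0,"ry": 0,"rz": 0,"claw": 1},{"dx": 0,"dy": -0.085,"dz": 0.062,"rx": 0,"ry": 0,"rz": 0,"claw": 1},{"dx": 0,"dy": -0.075,"dz": 0.073,"rx": 0,"ry": 0,"rz": 0,"claw": 1},{"dx": 0,"dy": -0.065,"dz": 0.083,"rx": 0,"ry": 0,"rz": 0,"claw": 1},{"dx": 0,"dy": -0.038,"dz": 0.065,"rx": 0,"ry": 0,"rz": 0,"claw": 1}], "grip_force": 4}}

```text
time_s: 10.8
ee_pos: [0.5202, 0.1249, 0.1032]
eef_rot: [-3.141, -0.001, 2.999]
force: [-0.7, 0.1, 1.2]
grip_width: 0.0161
grip_force: 4.0
```

>>> {"api": "step_arm", "payload": {"plan": [{"dx": 0,"dy": 0,"dz": 0,"rx": 0,"ry": 0,"rz": 0,"claw": 1},{"dx": 0,"dy": 0,"dz": 0,"rx": 0,"ry": 0,"rz": 0,"claw": 0.6},{"dx": 0,"dy": 0,"dz": 0,"rx": 0,"ry": 0,"rz": 0,"claw": 0.6},{"dx": 0,"dy": 0,"dz": 0,"rx": 0,"ry": 0,"rz": 0,"claw": 0.6}]}}

```text
time_s: 11.2
ee_pos: [0.5205, 0.1258, 0.1044]
eef_rot: [3.141, 0.0, 3.0]
force: [-0.6, -0.1, 0.8]
grip_width: 0.0358
grip_force: 0.0
```

>>> {"api": "step_arm", "payload": {"plan": [{"dx": 0,"dy": 0,"dz": -0.2,"rx": 0,"ry": 0,"rz": 0,"claw": 0.6},{"dx": 0,"dy": 0,"dz": -0.4,"rx": 0,"ry": 0,"rz": 0,"claw": 0.6},{"dx": 0,"dy": 0,"dz": -0.4,"rx": 0,"ry": 0,"rz": 0,"claw": 0.6},{"dx": 0,"dy": 0,"dz": -0.4,"rx": 0,"ry": 0,"rz": 0,"claw": 0.6},{"dx": 0.3,"dy": 0.22,"dz": 0,"rx": 0,"ry": 0,"rz": 0,"claw": 0.6},{"dx": 0.3,"dy": 0.22,"dz": 0,"rx": 0,"ry": 0,"rz": 0,"claw": 0.6},{"dx": 0.3,"dy": 0.22,"dz": 0,"rx": 0,"ry": 0,"rz": 0,"claw": 0.6},{"dx": 0,"dy": 0,"dz": 0,"rx": 0,"ry": 0,"rz": 0.09,"claw": 0.6},{"dx": 0,"dy": 0,"dz": 0,"rx": 0,"ry": 0,"rz": 0.09,"claw": 0.6},{"dx": 0,"dy": 0,"dz": 0,"rx": 0,"ry": 0,"rz": 0.09,"claw": 0.6}]}}

```text
time_s: 12.2
ee_pos: [0.4404, 0.2041, 0.2445]
eef_rot: [3.141, 0.0, 2.571]
force: [0.2, 0.6, 0.3]
grip_width: 0.0379
grip_force: 0.0
```

>>> {"api": "step_arm", "payload": {"plan": [{"dx": 0,"dy": 0,"dz": 0,"rx": 0,"ry": 0,"rz": 0.09,"claw": 0.6},{"dx": 0,"dy": 0,"dz": 0,"rx": 0,"ry": 0,"rz": 0.09,"claw": 0.6},{"dx": 0,"dy": 0,"dz": 0,"rx": 0,"ry": 0,"rz": 0.09,"claw": 0.6},{"dx": 0,"dy": 0,"dz": 0,"rx": 0,"ry": 0,"rz": 0.09,"claw": 0.6},{"dx": 0,"dy": 0,"dz": 0,"rx": 0,"ry": 0,"rz": 0.09,"claw": 0.6},{"dx": 0,"dy": 0,"dz": 0,"rx": 0,"ry": 0,"rz": 0.09,"claw": 0.6},{"dx": 0,"dy": 0,"dz": 0,"rx": 0,"ry": 0,"rz": 0.09,"claw": 0.6},{"dx": 0,"dy": 0,"dz": 0,"rx": 0,"ry": 0,"rz": 0.09,"claw": 0.6},{"dx": 0,"dy": 0,"dz": 0,"rx": 0,"ry": 0,"rz": 0.01,"claw": 0.6},{"dx": 0,"dy": 0,"dz": 0,"rx": 0,"ry": 0,"rz": 0,"claw": 0.6}]}}

```text
time_s: 13.2
ee_pos: [0.4406, 0.2037, 0.2443]
eef_rot: [3.141, -0.0, 1.432]
force: [-0.2, 0.2, -0.5]
grip_width: 0.0375
grip_force: 0.0
```

```bash
python3 side.py s2; python3 - <<'E'
from meas import *
S=tr(X[170:270,240:340].reshape(-1,3))
S=S[(S[:,0]>-.21)&(S[:,0]<-.08)&(abs(S[:,1])<.1)&(S[:,2]<.12)]
Rm=S[(S[:,2]>.074)&(S[:,2]<.088)]; print("rim",rect(Rm),Rm.min(0).round(3),Rm.max(0).round(3))
W=S[(S[:,2]<.07)&(S[:,2]>.02)&(S[:,1]>.03)]; print("wall",np.percentile(W[:,0],[1,50,99]).round(4),np.percentile(W[:,1],[5,50,95]).round(4),np.polyfit(W[:,0],W[:,1],1))
E
```

```text
{'time_s': np.float64(13.25), 'ee_pos': array([0.4406, 0.2037, 0.2442]), 'eef_rot': array([ 3.1415, -0.    ,  1.4327]), 'force': array([-0.4888,  0.3289, -0.2071]), 'grip_width': np.float64(0.0378), 'grip_force': np.float64(0.0)}
rim ([array([-0.1396,  0.0024]), array([0.1067, 0.12  ]), np.float64(88.4105)], 340) [-0.2   -0.052  0.074] [-0.08   0.056  0.087]
wall [-0.2    -0.1392 -0.0803] [0.0378 0.0508 0.0841] [0.17769897 0.07705556]
```

View pics/s2.png

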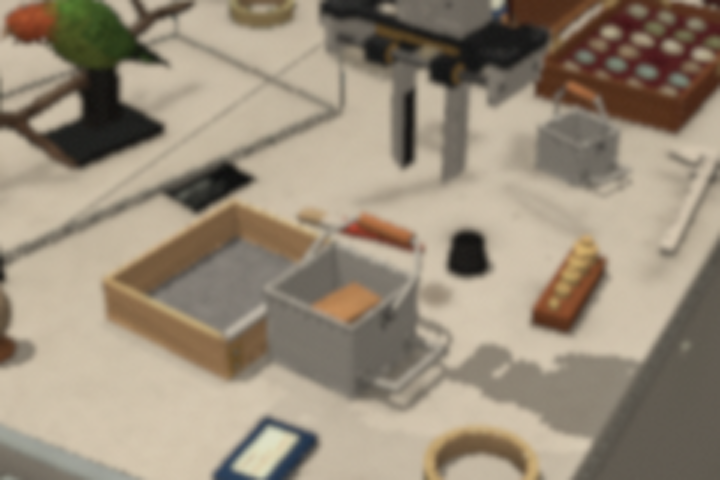

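The pail stands at (340,330) in front of the nosing, bail folded to the far side at (385,230), bar toward the robot at about (410,365). I'll measure the bar.

```bash
python3 - <<'E'
from meas import *
S=tr(X[235:285,290:340].reshape(-1,3)); B=S[(S[:,2]>.012)&(S[:,2]<.034)&(S[:,0]<-.2)&(S[:,0]>-.26)&(abs(S[:,1])<.06)]
print(len(B),rect(B)); C=B[B[:,0]<-.218]
print(C.min(0).round(4),C.max(0).round(4),C.mean(0).round(4)); print(np.polyfit(C[:,1],C[:,0],1))
print(tr(np.array([[.4406,.2037,.2442]])))
E
```

```text
113 ([array([-0.217 ,  0.0016]), array([0.081, 0.033]), np.float64(89.3641)], 113)
[-0.2335 -0.0368  0.0195] [-0.2183  0.0422  0.0325] [-0.2282  0.0032  0.0265]
[ 0.01293829 -0.22827717]
[[-2.30191590e-01 -4.11457118e-05  2.44200000e-01]]
```

>>> {"api": "step_arm", "payload": {"plan": [{"dx": 0.02,"dy": 0.02,"dz": 0.2,"rx": 0,"ry": 0,"rz": 0,"claw": 0.7},{"dx": 0,"dy": 0,"dz": 0.4,"rx": 0,"ry": 0,"rz": 0,"claw": 0.7},{"dx": 0,"dy": 0,"dz": 0.4,"rx": 0,"ry": 0,"rz": 0,"claw": 0.7},{"dx": 0,"dy": 0,"dz": 0.4,"rx": 0,"ry": 0,"rz": 0,"claw": 0.7},{"dx": 0,"dy": 0,"dz": 0.3,"rx": 0,"ry": 0,"rz": 0,"claw": 0.7},{"dx": 0,"dy": 0,"dz": 0.2,"rx": 0,"ry": 0,"rz": 0,"claw": 0.7},{"dx": 0,"dy": 0,"dz": 0.2,"rx": 0,"ry": 0,"rz": 0,"claw": 0.7},{"dx": 0,"dy": 0,"dz": 0.12,"rx": 0,"ry": 0,"rz": 0,"claw": 0.7},{"dx": 0,"dy": 0,"dz": 0,"rx": 0,"ry": 0,"rz": 0,"claw": 0.7},{"dx": 0,"dy": 0,"dz": 0,"rx": 0,"ry": 0,"rz": 0,"claw": 0.7}]}}

```text
time_s: 14.25
ee_pos: [0.4433, 0.2055, 0.0228]
eef_rot: [3.141, -0.0, 1.43]
force: [0.3, -0.1, -0.9]
grip_width: 0.0284
grip_force: 0.0
```

>>> {"api": "step_arm", "payload": {"plan": [{"dx": 0,"dy": 0,"dz": 0,"rx": 0,"ry": 0,"rz": 0,"claw": 1},{"dx": 0,"dy": 0,"dz": 0,"rx": 0,"ry": 0,"rz": 0,"claw": 1},{"dx": 0,"dy": 0,"dz": 0,"rx": 0,"ry": 0,"rz": 0,"claw": 1},{"dx": 0,"dy": 0,"dz": 0,"rx": 0,"ry": 0,"rz": 0,"claw": 1},{"dx": 0,"dy": 0,"dz": 0,"rx": 0,"ry": 0,"rz": 0,"claw": 1}], "grip_force": 15}}

```text
time_s: 14.75
ee_pos: [0.4434, 0.2055, 0.0227]
eef_rot: [3.141, -0.001, 1.429]
force: [0.5, -1.0, 7.0]
grip_width: 0.0082
grip_force: 15.0
```

```bash
cat > plan.py <<'E'
import numpy as np
d=np.deg2rad
def tcp(phi,al,off=55,s=None,lift=0):
    f=d(phi); c,n=np.cos(f),np.sin(f)
    if s is None: s=min((47+5*n)/c,54) if phi<60 else 54
    x,z=-88-off,24-s
    b=np.array([-78+x*c+z*n, 47+lift-x*n+z*c])
    return b+1.3*np.array([np.cos(d(al)),np.sin(d(al))])
def rows(start,poses):
    # start=(x,z,al) mm/deg; poses list of (x,z,al)
    x,z,al=start; out=[]
    for X,Z,A in poses:
        tz=np.array([np.cos(d(al)),np.sin(d(al))]); ty=np.array([-tz[1],tz[0]])
        v=np.array([X-x,Z-z]); r=[round(v@ty/100,3),round(v@tz/100,3),round(-(A-al)/90,3)]
        out.append(r); x,z=np.array([x,z])+100*(r[0]*ty+r[1]*tz); al-=r[2]*90
    return out,(x,z,al)
E
python3 - <<'E'
from plan import *
ps=[(-225,22.7,-90),(-222,22.7,-90)]
for k in range(1,17): ps.append((*tcp(5*k,-90+2.5*k),-90+2.5*k))
o,e=rows((-227.7,22.7,-90),ps)
for r,p in zip(o,ps): print("dy,dz,rx",r,np.round(p,1))
print(e)
E
```

```text
dy,dz,rx [np.float64(0.027), np.float64(0.0), 0.0] [-225.    22.7  -90. ]
dy,dz,rx [np.float64(0.03), np.float64(0.0), -0.0] [-222.    22.7  -90. ]
dy,dz,rx [np.float64(-0.005), np.float64(-0.119), -0.028] [-222.5   34.6  -87.5]
dy,dz,rx [np.float64(0.0), np.float64(-0.117), -0.028] [-223.    46.3  -85. ]
dy,dz,rx [np.float64(0.013), np.float64(-0.112), -0.027] [-222.7   57.6  -82.5]
dy,dz,rx [np.float64(0.024), np.float64(-0.107), -0.028] [-221.7   68.5  -80. ]
dy,dz,rx [np.float64(0.035), np.float64(-0.1), -0.028] [-220.    79.   -77.5]
dy,dz,rx [np.float64(0.061), np.float64(-0.113), -0.028] [-216.5   91.3  -75. ]
dy,dz,rx [np.float64(0.075), np.float64(-0.103), -0.027] [-212.   103.2  -72.5]
dy,dz,rx [np.float64(0.087), np.float64(-0.093), -0.028] [-206.4  114.7  -70. ]
dy,dz,rx [np.float64(0.1), np.float64(-0.081), -0.028] [-199.8  125.7  -67.5]
dy,dz,rx [np.float64(0.108), np.float64(-0.068), -0.028] [-192.4  136.1  -65. ]
dy,dz,rx [np.float64(0.117), np.float64(-0.052), -0.028] [-184.   145.8  -62.5]
dy,dz,rx [np.float64(0.123), np.float64(-0.037), -0.027] [-174.8  154.7  -60. ]
dy,dz,rx [np.float64(0.126), np.float64(-0.021), -0.028] [-164.9  162.8  -57.5]
dy,dz,rx [np.float64(0.128), np.float64(-0.004), -0.028] [-154.4  170.1  -55. ]
dy,dz,rx [np.float64(0.127), np.float64(0.013), -0.028] [-143.2  176.3  -52.5]
dy,dz,rx [np.float64(0.125), np.float64(0.029), -0.027] [-131.5  181.6  -50. ]
(np.float64(-131.53436448442585), np.float64(181.59963008330897), -50.040000000000006)
```

>>> {"api": "step_arm", "payload": {"plan": [{"dx": 0,"dy": 0,"dz": 0,"rx": 0,"ry": 0,"rz": 0,"claw": 1},{"dx": 0,"dy": 0.027,"dz": 0,"rx": 0,"ry": 0,"rz": 0,"claw": 1},{"dx": 0,"dy": 0.03,"dz": 0,"rx": 0,"ry": 0,"rz": 0,"claw": 1},{"dx": 0,"dy": -0.005,"dz": -0.119,"rx": -0.028,"ry": 0,"rz": 0,"claw": 1},{"dx": 0,"dy": 0,"dz": -0.117,"rx": -0.028,"ry": 0,"rz": 0,"claw": 1},{"dx": 0,"dy": 0.013,"dz": -0.112,"rx": -0.027,"ry": 0,"rz": 0,"claw": 1},{"dx": 0,"dy": 0.024,"dz": -0.107,"rx": -0.028,"ry": 0,"rz": 0,"claw": 1},{"dx": 0,"dy": 0.035,"dz": -0.1,"rx": -0.028,"ry": 0,"rz": 0,"claw": 1},{"dx": 0,"dy": 0,"dz": 0,"rx": 0,"ry": 0,"rz": 0,"claw": 1}], "grip_force": 20}}

```text
time_s: 15.65
ee_pos: [0.4495, 0.2043, 0.0787]
eef_rot: [2.923, 0.001, 1.429]
force: [-5.7, 0.4, -2.5]
grip_width: 0.0083
grip_force: 20.0
```

```bash
python3 side.py s3; python3 - <<'E'
from meas import *
from station import telemetry
o=telemetry.get_obs(); print(tr(np.array([o["ee_pos"]])))
E
```

```text
{'time_s': np.float64(15.7), 'ee_pos': array([0.4494, 0.2042, 0.0782]), 'eef_rot': array([2.9248e+00, 7.0000e-04, 1.4291e+00]), 'force': array([-6.4825,  1.4174, -2.8762]), 'grip_width': np.float64(0.008), 'grip_force': np.float64(20.0031)}
[[-0.22154022  0.00169357  0.07824569]]
```

View pics/s3.png

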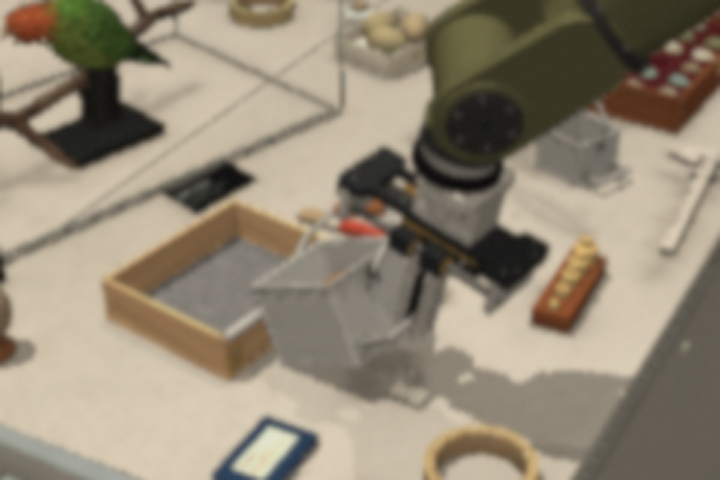

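The pail is tipped about 25° and leans on the nosing at (270,320), with the bar held at (420,385). I'll continue the arc.

>>> {"api": "step_arm", "payload": {"plan": [{"dx": 0,"dy": 0.061,"dz": -0.113,"rx": -0.028,"ry": 0,"rz": 0,"claw": 1},{"dx": 0,"dy": 0.075,"dz": -0.103,"rx": -0.027,"ry": 0,"rz": 0,"claw": 1},{"dx": 0,"dy": 0.087,"dz": -0.093,"rx": -0.028,"ry": 0,"rz": 0,"claw": 1},{"dx": 0,"dy": 0.1,"dz": -0.081,"rx": -0.028,"ry": 0,"rz": 0,"claw": 1},{"dx": 0,"dy": 0.108,"dz": -0.068,"rx": -0.028,"ry": 0,"rz": 0,"claw": 1},{"dx": 0,"dy": 0,"dz": 0,"rx": 0,"ry": 0,"rz": 0,"claw": 1}]}}

```text
time_s: 16.3
ee_pos: [0.4761, 0.2004, 0.1361]
eef_rot: [2.706, 0.001, 1.429]
force: [-30.6, 0.0, 20.4]
grip_width: 0.0083
grip_force: 20.0
```

>>> {"api": "step_arm", "payload": {"plan": [{"dx": 0,"dy": 0.117,"dz": -0.052,"rx": -0.028,"ry": 0,"rz": 0,"claw": 1},{"dx": 0,"dy": 0.123,"dz": -0.037,"rx": -0.027,"ry": 0,"rz": 0,"claw": 1},{"dx": 0,"dy": 0.126,"dz": -0.021,"rx": -0.028,"ry": 0,"rz": 0,"claw": 1},{"dx": 0,"dy": 0.128,"dz": -0.004,"rx": -0.028,"ry": 0,"rz": 0,"claw": 1},{"dx": 0,"dy": 0.127,"dz": 0.013,"rx": -0.028,"ry": 0,"rz": 0,"claw": 1},{"dx": 0,"dy": 0.125,"dz": 0.029,"rx": -0.027,"ry": 0,"rz": 0,"claw": 1},{"dx": 0,"dy": 0,"dz": 0,"rx": 0,"ry": 0,"rz": 0,"claw": 1},{"dx": 0,"dy": 0,"dz": 0,"rx": 0,"ry": 0,"rz": 0,"claw": 1}]}}

```text
time_s: 17.1
ee_pos: [0.5378, 0.1916, 0.1809]
eef_rot: [2.445, 0.0, 1.429]
force: [-4.0, -2.8, 2.2]
grip_width: 0.0081
grip_force: 20.0
```

```bash
cat > tilt.py <<'E'
import sys,subprocess
from meas import *
from station import telemetry
o=telemetry.get_obs(); t=tr(np.array([o["ee_pos"]]))[0]; print("tcp",t.round(4),"roll",np.rad2deg(o["eef_rot"]).round(2),o["time_s"].round(2))
# +y wall of the pail: plane near tray y=.052
S=tr(X[130:290,200:400].reshape(-1,3)); S=S[(abs(S[:,1]-.052)<.007)&(S[:,2]>.055)&(S[:,2]<.26)&(S[:,0]>-.25)&(S[:,0]<.08)]
print(len(S)); 
if len(S)>30:
    r=cv2.minAreaRect((S[:,[0,2]]*1000).astype(np.float32)); print(np.round(cv2.boxPoints(r)),r)
E
python3 side.py s4; python3 tilt.py
```

```text
{'time_s': np.float64(17.15), 'ee_pos': array([0.5378, 0.1916, 0.1809]), 'eef_rot': array([2.4454e+00, 2.0000e-04, 1.4286e+00]), 'force': array([-3.3841, -1.2134,  2.8754]), 'grip_width': np.float64(0.0082), 'grip_force': np.float64(20.0004)}Traceback (most recent call last):
  File "tilt.py", line 4, in <module>
    o=telemetry.get_obs(); t=tr(np.array([o["ee_pos"]]))[0]; print("tcp",t.round(4),"roll",np.rad2deg(o["eef_rot"]).round(2),o["time_s"].round(2))
                                                                                                                             ^^^^^^^^^^^^^^^^^
AttributeError: 'float' object has no attribute 'round'
```

View pics/s4.png

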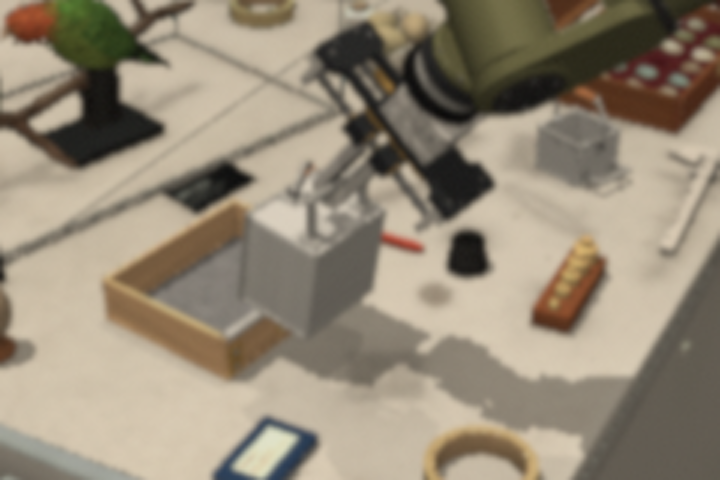

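The pail is now tipped by roughly 85°, resting on the nosing at (290,330), blocks still inside. I'll measure the tilt numerically.

```bash
sed -i 's/o\["time_s"\].round(2)/o["time_s"]/' tilt.py; python3 tilt.py; python3 - <<'E'
from plan import *
print(tcp(80,-50))
a0=-50.
ps=[]
for k in range(1,12):
    ph=80+5*k; al=a0-5*k; ps.append((*tcp(ph,al,off=min(55+k*.8,59),s=54),al))
o,e=rows((*tcp(80,-50),-50),ps)
for r,p in zip(o,ps): print("dy,dz,rx",[float(q) for q in r],np.round(p,1))
E
```

```text
tcp [-0.1323  0.0017  0.1809] roll [1.4011e+02 1.0000e-02 8.1850e+01] 17.15
757
[[-154.  146.]
 [-139.   44.]
 [ -54.   57.]
 [ -69.  158.]] ((-104.1824722290039, 101.13862609863281), (86.1361083984375, 102.84141540527344), 8.418127059936523)
[-131.5402981   181.62220557]
dy,dz,rx [0.123, 0.038, 0.056] [-119.7  186.6  -55. ]
dy,dz,rx [0.123, 0.039, 0.055] [-107.4  190.5  -60. ]
dy,dz,rx [0.124, 0.039, 0.056] [-94.7 193.3 -65. ]
dy,dz,rx [0.125, 0.04, 0.055] [-81.7 195.  -70. ]
dy,dz,rx [0.125, 0.039, 0.056] [-68.6 195.5 -75. ]
dy,dz,rx [0.121, 0.047, 0.055] [-55.7 194.1 -80. ]
dy,dz,rx [0.121, 0.047, 0.056] [-43.  191.6 -85. ]
dy,dz,rx [0.121, 0.047, 0.055] [-30.5 188.  -90. ]
dy,dz,rx [0.121, 0.047, 0.056] [-18.4 183.3 -95. ]
dy,dz,rx [0.121, 0.047, 0.056] [  -6.7  177.6 -100. ]
dy,dz,rx [0.121, 0.046, 0.055] [   4.4  170.9 -105. ]
```

>>> {"api": "step_arm", "payload": {"plan": [{"dx": 0,"dy": 0,"dz": 0,"rx": 0,"ry": 0,"rz": 0,"claw": 1},{"dx": 0,"dy": 0,"dz": 0,"rx": 0,"ry": 0,"rz": 0,"claw": 1},{"dx": 0,"dy": 0.145,"dz": 0.068,"rx": 0.056,"ry": 0,"rz": 0,"claw": 1},{"dx": 0,"dy": 0.123,"dz": 0.039,"rx": 0.055,"ry": 0,"rz": 0,"claw": 1},{"dx": 0,"dy": 0.124,"dz": 0.039,"rx": 0.056,"ry": 0,"rz": 0,"claw": 1},{"dx": 0,"dy": 0.125,"dz": 0.04,"rx": 0.055,"ry": 0,"rz": 0,"claw": 1},{"dx": 0,"dy": 0.125,"dz": 0.039,"rx": 0.056,"ry": 0,"rz": 0,"claw": 1},{"dx": 0,"dy": 0,"dz": 0,"rx": 0,"ry": 0,"rz": 0,"claw": 1}], "grip_force": 60}}

```text
time_s: 17.95
ee_pos: [0.6053, 0.1816, 0.193]
eef_rot: [2.883, 0.0, 1.428]
force: [0.2, -0.1, -6.2]
grip_width: 0.0078
grip_force: 60.0
```

```bash
python3 side.py s5; python3 tilt.py
```

```text
{'time_s': np.float64(18.0), 'ee_pos': array([0.6043, 0.1818, 0.1925]), 'eef_rot': array([2.8812e+00, 8.0000e-04, 1.4277e+00]), 'force': array([-0.7212, -0.2338, -6.599 ]), 'grip_width': np.float64(0.0073), 'grip_force': np.float64(59.967)}
tcp [-0.0651  0.0013  0.1925] roll [1.6508e+02 5.0000e-02 8.1800e+01] 18.0
779
[[-131.   70.]
 [ -44.   46.]
 [ -16.  146.]
 [-103.  170.]] ((-73.23143768310547, 108.13265991210938), (104.14965057373047, 90.27323150634766), 74.52167510986328)
```

>>> {"api": "step_arm", "payload": {"plan": [{"dx": 0,"dy": 0.121,"dz": 0.047,"rx": 0.055,"ry": 0,"rz": 0,"claw": 1},{"dx": 0,"dy": 0.121,"dz": 0.047,"rx": 0.056,"ry": 0,"rz": 0,"claw": 1},{"dx": 0,"dy": 0.121,"dz": 0.047,"rx": 0.055,"ry": 0,"rz": 0,"claw": 1},{"dx": 0,"dy": 0.121,"dz": 0.047,"rx": 0.056,"ry": 0,"rz": 0,"claw": 1},{"dx": 0,"dy": 0.121,"dz": 0.047,"rx": 0.056,"ry": 0,"rz": 0,"claw": 1},{"dx": 0,"dy": 0.121,"dz": 0.046,"rx": 0.055,"ry": 0,"rz": 0,"claw": 1},{"dx": 0,"dy": 0,"dz": 0,"rx": 0,"ry": 0,"rz": 0,"claw": 1},{"dx": 0,"dy": 0,"dz": 0,"rx": 0,"ry": 0,"rz": 0,"claw": 1},{"dx": 0,"dy": 0,"dz": 0,"rx": 0,"ry": 0,"rz": 0,"claw": 1},{"dx": 0,"dy": 0,"dz": 0,"rx": 0,"ry": 0,"rz": 0,"claw": 1}]}}

```text
time_s: 19.0
ee_pos: [0.6757, 0.1725, 0.171]
eef_rot: [-2.884, -0.0, 1.429]
force: [0.5, -1.0, -5.6]
grip_width: 0.0075
grip_force: 60.0
```

```bash
python3 side.py s6; python3 tilt.py
```

```text
{'time_s': np.float64(19.05), 'ee_pos': array([0.6758, 0.1723, 0.171 ]), 'eef_rot': array([-2.8833e+00, -2.0000e-04,  1.4291e+00]), 'force': array([-0.9957,  0.1391, -4.9425]), 'grip_width': np.float64(0.0075), 'grip_force': np.float64(59.9774)}
tcp [0.0071 0.0021 0.171 ] roll [-1.652e+02 -1.000e-02  8.188e+01] 19.05
716
[[-108.   93.]
 [ -45.   33.]
 [  26.  106.]
 [ -37.  166.]] ((-41.03448486328125, 99.6087646484375), (101.97017669677734, 86.60449981689453), 45.94081497192383)
```

View pics/s6.png

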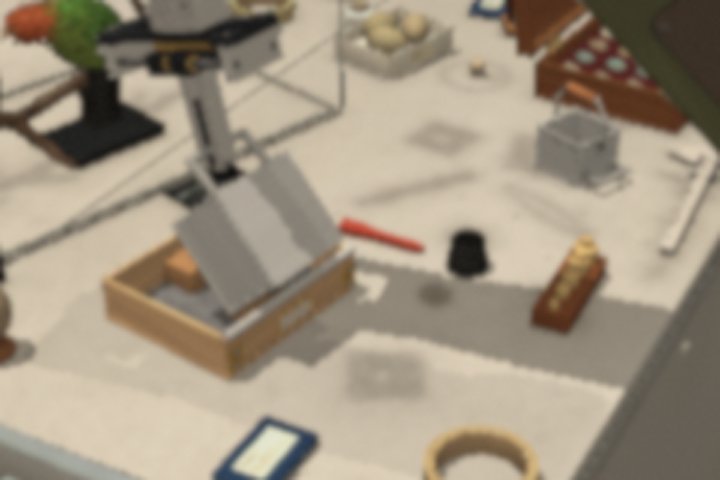

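Tipped to 134°: one block lies in the tray at (185,270) and another shows at the mouth at (235,285). I'll raise the pail a few cm so the rest come out.

>>> {"api": "step_arm", "payload": {"plan": [{"dx": 0,"dy": 0.01,"dz": -0.1,"rx": 0,"ry": 0,"rz": 0,"claw": 1},{"dx": 0,"dy": 0.02,"dz": -0.12,"rx": 0,"ry": 0,"rz": 0,"claw": 1},{"dx": 0,"dy": 0.02,"dz": -0.12,"rx": 0,"ry": 0,"rz": 0,"claw": 1},{"dx": 0,"dy": 0.02,"dz": -0.1,"rx": 0,"ry": 0,"rz": 0,"claw": 1},{"dx": 0,"dy": 0,"dz": 0,"rx": 0,"ry": 0,"rz": 0,"claw": 1},{"dx": 0,"dy": 0,"dz": 0,"rx": 0,"ry": 0,"rz": 0,"claw": 1},{"dx": 0,"dy": 0,"dz": 0,"rx": 0,"ry": 0,"rz": 0,"claw": 1},{"dx": 0,"dy": 0,"dz": 0,"rx": 0,"ry": 0,"rz": 0,"claw": 1}]}}

```text
time_s: 19.85
ee_pos: [0.6938, 0.1694, 0.2098]
eef_rot: [-2.88, 0.0, 1.429]
force: [-0.3, 0.1, -4.7]
grip_width: 0.0072
grip_force: 60.0
```

```bash
python3 side.py s7; python3 tilt.py; python3 - <<'E'
from meas import *
from station import viewer
for n in("side","top"):
    q=viewer.camera(n); 
    for d in viewer.recognise("block_1",q): print(n,np.round(d["rect"]),d["score"])
E
```

```text
{'time_s': np.float64(19.9), 'ee_pos': array([0.6938, 0.1694, 0.2099]), 'eef_rot': array([-2.8802e+00,  5.0000e-04,  1.4287e+00]), 'force': array([-0.9201, -0.849 , -4.7369]), 'grip_width': np.float64(0.0073), 'grip_force': np.float64(59.976)}
tcp [0.0253 0.0017 0.2099] roll [-1.6503e+02  3.0000e-02  8.1860e+01] 19.9
772
[[-91. 131.]
 [-27.  70.]
 [ 45. 145.]
 [-20. 206.]] ((-23.325942993164062, 137.7379608154297), (103.7814712524414, 88.72295379638672), 46.2660026550293)
side [240. 226. 260. 243.] 0.69
side [254. 230. 277. 244.] 0.59
side [234. 222. 248. 239.] 0.45
top [388. 252. 479. 284.] 0.57
```

View pics/s7.png

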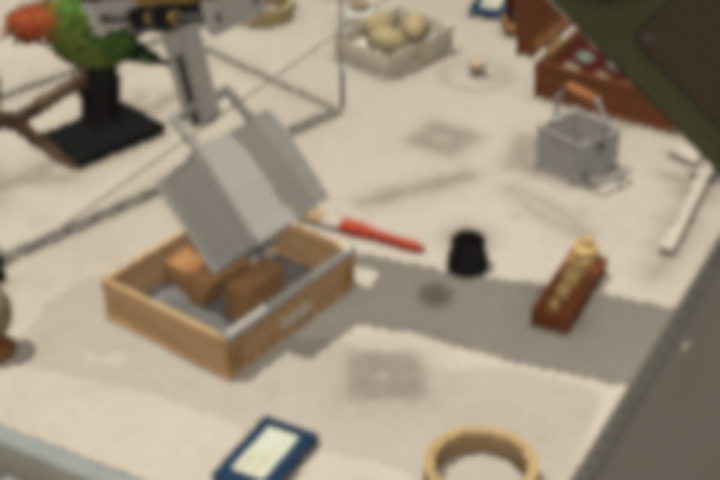

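The crop shows all three blocks in the tray at about (185,270), (220,280), (255,285), pail empty above; the weight drop of about 2 N agrees. Now the way back.

```bash
python3 - <<'E'
from plan import *
st=(25.3,209.9,-105.)
ps=[(25.3,230,-105.)]
for k in range(10,-1,-1):
    ph=80+5*k; al=-50-5*k; t=tcp(ph,al,off=57,s=54); ps.append((t[0]+15*min(1,k/6),t[1]+45,al))
t=tcp(80,-50,off=57,s=54)
for q in(30,15,6,0): ps.append((t[0],t[1]+q,-50.))
o,e=rows(st,ps)
for r,p in zip(o,ps): print([float(q) for q in r],np.round(p,1))
print("slip phase")
ps=[]
for k in range(15,0,-1): ps.append((*tcp(5*k,-90+2.5*k),-90+2.5*k))
ps+=[(-222,23.5,-90),(-226,23.5,-90)]
o,e=rows((*t,-50.),ps)
for r,p in zip(o,ps): print([float(q) for q in r],np.round(p,1))
E
```

```text
[-0.052, -0.194, -0.0] [  25.3  230.  -105. ]
[-0.154, 0.133, -0.056] [   7.   221.1 -100. ]
[-0.123, -0.035, -0.055] [ -4.5 226.7 -95. ]
[-0.123, -0.035, -0.056] [-16.5 231.3 -90. ]
[-0.123, -0.035, -0.055] [-28.8 234.8 -85. ]
[-0.123, -0.036, -0.056] [-41.4 237.2 -80. ]
[-0.148, -0.039, -0.055] [-56.6 238.6 -75. ]
[-0.147, -0.042, -0.056] [-71.9 238.8 -70. ]
[-0.147, -0.044, -0.055] [-87.2 237.9 -65. ]
[-0.146, -0.046, -0.056] [-102.4  235.9  -60. ]
[-0.145, -0.047, -0.056] [-117.3  232.8  -55. ]
[-0.143, -0.05, -0.055] [-131.9  228.6  -50. ]
[-0.097, 0.115, -0.0] [-131.9  213.6  -50. ]
[-0.096, 0.115, -0.0] [-131.9  198.6  -50. ]
[-0.058, 0.069, -0.0] [-131.9  189.6  -50. ]
[-0.039, 0.046, -0.0] [-131.9  183.6  -50. ]
slip phase
[-0.133, -0.017, 0.028] [-143.2  176.3  -52.5]
[-0.127, -0.018, 0.028] [-154.4  170.1  -55. ]
[-0.128, -0.001, 0.027] [-164.9  162.8  -57.5]
[-0.127, 0.015, 0.028] [-174.8  154.7  -60. ]
[-0.124, 0.031, 0.028] [-184.   145.8  -62.5]
[-0.119, 0.048, 0.028] [-192.4  136.1  -65. ]
[-0.112, 0.062, 0.027] [-199.8  125.7  -67.5]
[-0.102, 0.077, 0.028] [-206.4  114.7  -70. ]
[-0.092, 0.089, 0.028] [-212.   103.2  -72.5]
[-0.08, 0.1, 0.028] [-216.5   91.3  -75. ]
[-0.065, 0.11, 0.028] [-220.    79.   -77.5]
[-0.039, 0.098, 0.027] [-221.7   68.5  -80. ]
[-0.029, 0.106, 0.028] [-222.7   57.6  -82.5]
[-0.018, 0.111, 0.028] [-223.    46.3  -85. ]
[-0.005, 0.117, 0.028] [-222.5   34.6  -87.5]
[0.0, 0.111, 0.027] [-222.    23.5  -90. ]
[-0.04, 0.0, 0.0] [-226.    23.5  -90. ]
```

>>> {"api": "step_arm", "payload": {"plan": [{"dx": 0,"dy": -0.05,"dz": -0.19,"rx": 0,"ry": 0,"rz": 0,"claw": 1},{"dx": 0,"dy": -0.1,"dz": -0.03,"rx": 0,"ry": 0,"rz": 0,"claw": 1},{"dx": 0,"dy": -0.05,"dz": 0.16,"rx": -0.056,"ry": 0,"rz": 0,"claw": 1},{"dx": 0,"dy": -0.123,"dz": -0.035,"rx": -0.055,"ry": 0,"rz": 0,"claw": 1},{"dx": 0,"dy": -0.123,"dz": -0.035,"rx": -0.056,"ry": 0,"rz": 0,"claw": 1},{"dx": 0,"dy": -0.123,"dz": -0.035,"rx": -0.055,"ry": 0,"rz": 0,"claw": 1},{"dx": 0,"dy": -0.123,"dz": -0.036,"rx": -0.056,"ry": 0,"rz": 0,"claw": 1},{"dx": 0,"dy": -0.148,"dz": -0.039,"rx": -0.055,"ry": 0,"rz": 0,"claw": 1},{"dx": 0,"dy": -0.147,"dz": -0.042,"rx": -0.056,"ry": 0,"rz": 0,"claw": 1},{"dx": 0,"dy": -0.147,"dz": -0.044,"rx": -0.055,"ry": 0,"rz": 0,"claw": 1}]}}

```text
time_s: 21.1
ee_pos: [0.5821, 0.1853, 0.2383]
eef_rot: [2.702, -0.001, 1.429]
force: [1.1, -0.5, -5.0]
grip_width: 0.007
grip_force: 60.0
```

>>> {"api": "step_arm", "payload": {"plan": [{"dx": 0,"dy": -0.146,"dz": -0.046,"rx": -0.056,"ry": 0,"rz": 0,"claw": 1},{"dx": 0,"dy": -0.145,"dz": -0.047,"rx": -0.056,"ry": 0,"rz": 0,"claw": 1},{"dx": 0,"dy": -0.143,"dz": -0.05,"rx": -0.055,"ry": 0,"rz": 0,"claw": 1},{"dx": 0,"dy": -0.097,"dz": 0.115,"rx": 0,"ry": 0,"rz": 0,"claw": 1},{"dx": 0,"dy": 0,"dz": 0,"rx": 0,"ry": 0,"rz": 0,"claw": 1}]}}

```text
time_s: 21.6
ee_pos: [0.5376, 0.1914, 0.2118]
eef_rot: [2.446, 0.002, 1.429]
force: [0.1, 0.1, -4.6]
grip_width: 0.0072
grip_force: 60.0
```

```bash
python3 side.py s8; python3 tilt.py
```

```text
{'time_s': np.float64(21.65), 'ee_pos': array([0.5385, 0.1914, 0.2131]), 'eef_rot': array([2.4442e+00, 1.0000e-03, 1.4283e+00]), 'force': array([ 0.1194, -0.3588, -5.0477]), 'grip_width': np.float64(0.0074), 'grip_force': np.float64(59.9626)}
tcp [-0.1315  0.0016  0.2131] roll [1.4004e+02 6.0000e-02 8.1840e+01] 21.65
846
[[-158.  181.]
 [-148.   72.]
 [ -62.   80.]
 [ -73.  189.]] ((-110.25711059570312, 130.46963500976562), (85.91417694091797, 109.31477355957031), 5.759095191955566)
```

```bash
python3 - <<'E'
from plan import *
t=tcp(84,-50,off=57,s=54); print(t)
ps=[(-124,205,-50),(t[0],t[1]+7,-50),(*t,-50)]
o,e=rows((-131.5,213.1,-50.),ps)
for r in o: print([float(q) for q in r])
ps=[(*tcp(80,-51.5),-51.5),(*tcp(75,-53),-53)]
print([[float(q) for q in r] for r in rows((*t,-50.),ps)[0]])
E
```

```text
[-122.15666014  187.07396315]
[0.005, 0.11, -0.0]
[-0.056, 0.096, -0.0]
[-0.045, 0.053, -0.0]
[[-0.107, -0.019, 0.017], [-0.124, -0.031, 0.016]]
```

>>> {"api": "step_arm", "payload": {"plan": [{"dx": 0,"dy": 0.005,"dz": 0.11,"rx": 0,"ry": 0,"rz": 0,"claw": 1},{"dx": 0,"dy": -0.056,"dz": 0.096,"rx": 0,"ry": 0,"rz": 0,"claw": 1},{"dx": 0,"dy": -0.045,"dz": 0.053,"rx": 0,"ry": 0,"rz": 0,"claw": 1},{"dx": 0,"dy": 0,"dz": 0,"rx": 0,"ry": 0,"rz": 0,"claw": 1}]}}

```text
time_s: 22.05
ee_pos: [0.5479, 0.1898, 0.1858]
eef_rot: [2.445, 0.002, 1.428]
force: [0.1, 0.5, -5.2]
grip_width: 0.0072
grip_force: 60.0
```

>>> {"api": "step_arm", "payload": {"plan": [{"dx": 0,"dy": 0,"dz": 0,"rx": 0,"ry": 0,"rz": 0,"claw": 1},{"dx": 0,"dy": 0,"dz": 0,"rx": 0,"ry": 0,"rz": 0,"claw": 1},{"dx": 0,"dy": -0.107,"dz": -0.019,"rx": 0.017,"ry": 0,"rz": 0,"claw": 1},{"dx": 0,"dy": -0.124,"dz": -0.031,"rx": 0.016,"ry": 0,"rz": 0,"claw": 1},{"dx": 0,"dy": -0.127,"dz": -0.018,"rx": 0.028,"ry": 0,"rz": 0,"claw": 1},{"dx": 0,"dy": 0,"dz": 0,"rx": 0,"ry": 0,"rz": 0,"claw": 1}], "grip_force": 15}}

```text
time_s: 22.65
ee_pos: [0.5163, 0.1954, 0.1717]
eef_rot: [2.537, -0.001, 1.43]
force: [-2.5, 1.6, 2.6]
grip_width: 0.0085
grip_force: 15.0
```

```bash
python3 side.py s9; python3 tilt.py
```

```text
{'time_s': np.float64(22.7), 'ee_pos': array([0.5168, 0.1953, 0.1719]), 'eef_rot': array([ 2.5354e+00, -1.2000e-03,  1.4294e+00]), 'force': array([-3.8485,  1.6404,  4.2389]), 'grip_width': np.float64(0.0086), 'grip_force': np.float64(14.9949)}
tcp [-0.1535  0.0024  0.1719] roll [ 1.4527e+02 -7.0000e-02  8.1900e+01] 22.7
734
[[-171.  133.]
 [-144.   35.]
 [ -63.   58.]
 [ -90.  156.]] ((-117.20372009277344, 95.493896484375), (83.77396392822266, 101.63014221191406), 15.41817855834961)
```

>>> {"api": "step_arm", "payload": {"plan": [{"dx": 0,"dy": -0.128,"dz": -0.001,"rx": 0.027,"ry": 0,"rz": 0,"claw": 1},{"dx": 0,"dy": -0.127,"dz": 0.015,"rx": 0.028,"ry": 0,"rz": 0,"claw": 1},{"dx": 0,"dy": -0.124,"dz": 0.031,"rx": 0.028,"ry": 0,"rz": 0,"claw": 1},{"dx": 0,"dy": -0.119,"dz": 0.048,"rx": 0.028,"ry": 0,"rz": 0,"claw": 1},{"dx": 0,"dy": 0,"dz": 0,"rx": 0,"ry": 0,"rz": 0,"claw": 1}]}}

```text
time_s: 23.2
ee_pos: [0.4784, 0.2003, 0.1367]
eef_rot: [2.713, 0.0, 1.428]
force: [-6.1, 3.5, 3.4]
grip_width: 0.0085
grip_force: 15.0
```

```bash
python3 side.py s10; python3 tilt.py
```

```text
{'time_s': np.float64(23.25), 'ee_pos': array([0.4788, 0.2003, 0.1372]), 'eef_rot': array([2.7111, 0.    , 1.4284]), 'force': array([-5.6441,  2.0154,  1.4485]), 'grip_width': np.float64(0.0084), 'grip_force': np.float64(14.9954)}
tcp [-0.1919  0.002   0.1372] roll [155.33   0.    81.84] 23.25
631
[[-194.   98.]
 [-135.   14.]
 [ -67.   63.]
 [-126.  147.]] ((-130.519775390625, 80.50277709960938), (83.79051208496094, 103.08451843261719), 35.295188903808594)
```

>>> {"api": "step_arm", "payload": {"plan": [{"dx": 0,"dy": -0.112,"dz": 0.062,"rx": 0.027,"ry": 0,"rz": 0,"claw": 1},{"dx": 0,"dy": -0.102,"dz": 0.077,"rx": 0.028,"ry": 0,"rz": 0,"claw": 1},{"dx": 0,"dy": -0.092,"dz": 0.089,"rx": 0.028,"ry": 0,"rz": 0,"claw": 1},{"dx": 0,"dy": -0.08,"dz": 0.1,"rx": 0.028,"ry": 0,"rz": 0,"claw": 1},{"dx": 0,"dy": -0.065,"dz": 0.11,"rx": 0.028,"ry": 0,"rz": 0,"claw": 1},{"dx": 0,"dy": 0,"dz": 0,"rx": 0,"ry": 0,"rz": 0,"claw": 1}]}}

```text
time_s: 23.85
ee_pos: [0.4511, 0.2038, 0.0794]
eef_rot: [2.931, 0.001, 1.428]
force: [0.4, 0.6, -2.6]
grip_width: 0.0086
grip_force: 15.0
```

```bash
python3 side.py s11; python3 tilt.py
```

```text
{'time_s': np.float64(23.9), 'ee_pos': array([0.4514, 0.2038, 0.08  ]), 'eef_rot': array([2.9288e+00, 9.0000e-04, 1.4281e+00]), 'force': array([ 1.0591, -0.751 , -2.5312]), 'grip_width': np.float64(0.0085), 'grip_force': np.float64(15.0006)}
tcp [-0.2196  0.0016  0.08  ] roll [1.6781e+02 5.0000e-02 8.1830e+01] 23.9
455
[[-199.   57.]
 [-104.    8.]
 [ -71.   72.]
 [-166.  122.]] ((-134.73118591308594, 64.81893157958984), (72.26969146728516, 107.1083984375), 62.49936294555664)
```

>>> {"api": "step_arm", "payload": {"plan": [{"dx": 0,"dy": -0.039,"dz": 0.098,"rx": 0.027,"ry": 0,"rz": 0,"claw": 1},{"dx": 0,"dy": -0.029,"dz": 0.106,"rx": 0.028,"ry": 0,"rz": 0,"claw": 1},{"dx": 0,"dy": -0.018,"dz": 0.111,"rx": 0.028,"ry": 0,"rz": 0,"claw": 1},{"dx": 0,"dy": -0.005,"dz": 0.117,"rx": 0.028,"ry": 0,"rz": 0,"claw": 1},{"dx": 0,"dy": 0,"dz": 0.08,"rx": 0.025,"ry": 0,"rz": 0,"claw": 1},{"dx": 0,"dy": 0,"dz": 0.03,"rx": 0,"ry": 0,"rz": 0,"claw": 1},{"dx": 0,"dy": -0.03,"dz": 0,"rx": 0,"ry": 0,"rz": 0,"claw": 1},{"dx": 0,"dy": 0,"dz": 0,"rx": 0,"ry": 0,"rz": 0,"claw": 1}]}}

```text
time_s: 24.7
ee_pos: [0.4455, 0.2049, 0.0253]
eef_rot: [-3.141, 0.0, 1.429]
force: [1.0, -0.2, -1.8]
grip_width: 0.0083
grip_force: 15.0
```

```bash
python3 side.py s12; python3 tilt.py
```

```text
{'time_s': np.float64(24.75), 'ee_pos': array([0.4455, 0.205 , 0.0253]), 'eef_rot': array([-3.1407e+00,  2.0000e-04,  1.4288e+00]), 'force': array([ 0.5398,  0.0055, -1.5519]), 'grip_width': np.float64(0.0082), 'grip_force': np.float64(15.0005)}
tcp [-0.2255  0.0019  0.0253] roll [-1.7995e+02  1.0000e-02  8.1870e+01] 24.75
313
[[-315.  199.]
 [-141.    8.]
 [ -72.   70.]
 [-247.  261.]] ((-193.78953552246094, 134.46627807617188), (92.60089874267578, 258.7908020019531), 42.26521682739258)
```

>>> {"api": "step_arm", "payload": {"plan": [{"dx": 0,"dy": 0,"dz": 0.013,"rx": 0,"ry": 0,"rz": 0,"claw": 1},{"dx": 0,"dy": 0,"dz": 0.013,"rx": 0,"ry": 0,"rz": 0,"claw": 1},{"dx": 0,"dy": 0,"dz": 0,"rx": 0,"ry": 0,"rz": 0,"claw": 1},{"dx": 0,"dy": 0,"dz": 0,"rx": 0,"ry": 0,"rz": 0,"claw": 0.72},{"dx": 0,"dy": 0,"dz": 0,"rx": 0,"ry": 0,"rz": 0,"claw": 0.72},{"dx": 0,"dy": 0,"dz": 0,"rx": 0,"ry": 0,"rz": 0,"claw": 0.72},{"dx": 0,"dy": 0,"dz": 0,"rx": 0,"ry": 0,"rz": 0,"claw": 0.72}]}}

```text
time_s: 25.45
ee_pos: [0.4452, 0.2049, 0.0221]
eef_rot: [-3.139, 0.0, 1.429]
force: [0.0, 0.5, 0.2]
grip_width: 0.026
grip_force: 0.0
```

>>> {"api": "step_arm", "payload": {"plan": [{"dx": 0,"dy": 0,"dz": -0.1,"rx": 0,"ry": 0,"rz": 0,"claw": 0.72},{"dx": 0,"dy": 0,"dz": -0.2,"rx": 0,"ry": 0,"rz": 0,"claw": 0.72},{"dx": 0,"dy": 0,"dz": -0.4,"rx": 0,"ry": 0,"rz": 0,"claw": 0.72},{"dx": 0,"dy": 0,"dz": -0.4,"rx": 0,"ry": 0,"rz": 0,"claw": 0.72},{"dx": 0,"dy": 0,"dz": -0.4,"rx": 0,"ry": 0,"rz": 0,"claw": 0.72},{"dx": 0,"dy": 0,"dz": -0.4,"rx": 0,"ry": 0,"rz": 0,"claw": 0.72},{"dx": 0,"dy": 0,"dz": -0.2,"rx": 0,"ry": 0,"rz": 0,"claw": 0.72},{"dx": 0,"dy": 0,"dz": 0,"rx": 0,"ry": 0,"rz": 0,"claw": 0.72}]}}

```text
time_s: 26.25
ee_pos: [0.4465, 0.2052, 0.2356]
eef_rot: [3.14, -0.003, 1.429]
force: [-1.1, -0.3, -0.8]
grip_width: 0.0263
grip_force: 0.0
```

```bash
python3 side.py s13; python3 - <<'E'
from meas import *
from station import viewer
S=tr(X[150:290,220:360].reshape(-1,3))
P=S[(S[:,0]>-.215)&(S[:,0]<-.072)&(abs(S[:,1])<.075)&(S[:,2]<.13)]
Rm=P[(P[:,2]>.074)&(P[:,2]<.088)]; print("rim",rect(Rm),"zmax",np.percentile(P[:,2],[90,95,99,100]).round(3))
B=S[(S[:,2]>.012)&(S[:,2]<.034)&(S[:,0]<-.218)&(S[:,0]>-.26)&(abs(S[:,1])<.06)]; print("bar",B.mean(0).round(3),np.ptp(B,0).round(3))
q=viewer.camera("side")
print([(np.round(d["rect"]).astype(int).tolist(),round(d["score"],2)) for d in viewer.recognise("block_1",q)])
# brown points in tray
hsv=cv2.cvtColor(q["img"],cv2.COLOR_RGB2HSV); m=(hsv[...,0]<15)&(hsv[...,1]>110); G=tr(cloud(q)[m]); G=G[(abs(G[:,0])<.073)&(abs(G[:,1])<.088)&(G[:,2]>.01)&(G[:,2]<.09)]; print(len(G),G.min(0).round(3),G.max(0).round(3))
I=P[(abs(P[:,0]+.139)<.04)&(abs(P[:,1])<.04)&(P[:,2]>.012)&(P[:,2]<.05)];print("inside",len(I))
q=viewer.camera("top"); Y=tr(cloud(q)[90:200,220:340].reshape(-1,3)); Rm=Y[(Y[:,2]>.074)&(Y[:,2]<.088)&(Y[:,0]<-.08)];print("top rim",len(Rm) and rect(Rm))
print([(np.round(d["rect"]).astype(int).tolist(),round(d["score"],2)) for d in viewer.recognise("block_1",q)])
for n in("dusting_brush","loupe"): print(n,[(np.round(d["rect"]).astype(int).tolist(),round(d["score"],2)) for d in viewer.recognise(n,q)][:2])
E
```

```text
{'time_s': np.float64(26.3), 'ee_pos': array([0.4459, 0.205 , 0.2332]), 'eef_rot': array([-3.1407e+00, -1.0000e-03,  1.4287e+00]), 'force': array([ 0.6602, -0.1189, -0.0441]), 'grip_width': np.float64(0.0263), 'grip_force': np.float64(0.0)}
rim ([array([-0.1398,  0.0008]), array([0.1069, 0.1158]), np.float64(89.5462)], 354) zmax [0.081 0.098 0.11  0.114]
bar [-0.228  0.002  0.026] [0.016 0.079 0.01 ]
[([242, 226, 262, 243], 0.56), ([255, 230, 276, 246], 0.53), ([235, 220, 254, 238], 0.5)]
417 [-0.046 -0.039  0.011] [0.072 0.04  0.053]
inside 0
top rim ([array([-0.1062, -0.0063]), array([0.1154, 0.0592]), np.float64(72.5168)], 228)
[([270, 110, 299, 134], 0.86), ([264, 145, 290, 156], 0.85), ([259, 125, 290, 143], 0.54)]
dusting_brush [([338, 131, 348, 191], 0.54)]
loupe [([331, 202, 349, 218], 0.52)]
```

```bash
python3 -c "from station import hand_in; print(hand_in())"
```

```text
the job is handed in; nothing more can be done
None
```

The job is handed in: all three blocks lie in the tray, the empty pail stands upright and released in front of the nosing with its tipping bar away from the tray, and it took about 26 s of the 72 s allowed.

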